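Refit the kiln fuses and hold the cover shut over its quarter-turn fastener

ROBOT

A 6-joint arm with a two-finger parallel gripper is mounted at the origin on the work surface. World frame = base frame: x ahead of the robot, y to its left, z up, the work surface at z = 0. Lengths are in m, angles in rad, forces in N, time in s.
With the tool pointing down it reaches from about 0.225 to 0.875 m from the base axis. Payload 3.4 kg.
Tool frame: the origin (TCP) lies at the very end of the fingers, on their centre line; the grasp point (between the pads) lies 19 mm behind it (manip.hold_point_z is the distance from the TCP to the grasp point, in m); z points along the fingers, y is the direction in which the jaws open and shut (so a half turn about z gives the same grasp; the last joint's range is limited). The gripper opens to 85 mm and grips with 20 to 120 N. Pads are 22 mm wide; open, the fingers measure 114 mm over their backs; the gripper's body (76 mm by 85 mm) begins 54 mm behind the grasp point. The pads swing forward as they close: fully open they stand 13 mm farther back than shut.
Start: joints at [-0.121, 0.276, 1.505, -0, 1.361, -0.121], TCP at [0.575, -0, 0.231] pointing down, gripper open.
Joint ranges: [-2.89, 2.89], [-0.75, 2.08], [0.22, 2.7], [-1.18, 4.32], [0.11, 2.71], [-2.7, 2.7]. Speed limits (rad/s): [2.57, 2.57, 3.14, 3.14, 3.14, 3.14].

INTERFACE

Orientations are given as a unit quaternion [w, x, y, z].
In Python, from rig import manip gives the robot as it stands.
- The arm moves only by the shell command python3 -m creep 'ROWS' [FORCE]. ROWS is JSON, a list of rows, each an object of numbers: "gripper": the opening in per cent of the stroke, from 0 (shut) to 100 (fully open); "tx", "ty", "tz": the shift along the world's x, y, z in cm; "rx", "ry", "rz": the turn, a rotation vector about the world's x, y, z in rad. A call has exactly 5 rows; each row shifts and turns the commanded pose from where the row before left it; what a row does not reach is not made up. A row lasts 1/10 s, in which the tool goes at most 50 mm and 8.59 degrees, less where a joint would pass 70% of its speed; a pose out of reach is approached as far as the arm can. A call is refused whole if a number of a shift passes 5 or a number of a turn 0.15, either way. A call with a gripper value outside its range is refused whole. The fingers move at their own pace and stop on an object; FORCE is the grip in N (left out, the last holds). Time passes only in rows, so rows that do not move let the fingers close, or fill a call up. It gives the time, the measured TCP pose, the force and the opening at its end, in the units of the state.
- manip.sense(): the state, without advancing time (a new reading comes with each control period).
- manip.snapshot(name): name is "scene" or "side" or "wrist"; returns a dict with "pixels" (400x640x3 uint8, red, green, blue), "fov_y" (degrees; the focal length in pixels is half the picture's height over the tangent of half this angle, whatever the lens; pixels are square), "cx", "cy" (the principal point, pixels), "extrinsics" (4x4, takes a point from world to camera coordinates); the wrist camera has in their place "T_tool_cam" (4x4, takes a point from camera to tool coordinates, whose origin is the TCP and whose axes are the flange's). Camera axes: x right, y up, looking along -z (the intrinsics and any distortion apply to the point x, -y, -z); pixel columns grow to the right and rows downward; lengths in m; the calibration is good to about 2 mm. The wrist camera is an equidistant fisheye: a pixel r from the principal point sees the ray r / f radians off the axis. A picture is of the moment at which its call begins: read the wrist's pose just before it. There is no depth.
- manip.finish_job(): hands the job in, once; it reports no verdict.
The state is a dict: "time_s": time; "joint_positions": joint angles; "qvel": joint speeds; "joint_torque": joint torques, N m; "tool_pos": TCP position; "eef_rot": TCP orientation; "ft_force": force on the tool from outside, world axes, zero at the start; "ft_torque": the same for the moment, N m; "finger_gap": opening from 0.0 (shut) to 1.0 (fully open).
Only numpy, scipy, OpenCV 4.12 (cv2) and the standard library are available. Lean on these libraries where they do the work, as an engineer would, in place of code of your own. Each camera call takes 0.05 s, during which the arm holds its last target. There are 200 camera calls.

TASK

Drop the two thick fuses one by one into the two round bores of the kiln's fuse box, one in each, until they sit fully home; then, with the cover still open, turn the wing of the quarter-turn fastener until it lines up with the cover's slot, that is, parallel to the hinge. Then swing the sprung cover shut over the wing and finish while holding it there: the fingers keep pressing the cover firmly, but not brutally, fully shut against the box, without letting go. Leave the thin fuse and everything else on the bench where it is.

Things in the scene. Friction and masses are not known exactly. Their poses are not given: they have to be found in the camera images.
- fusebox: White-painted steel fuse box (black fuse block across its middle) fixed to the bench, 160 (x) x 200 (y) mm, flat deck 85 mm above the bench. Origin: centre of its underside, on the bench; z up. The cover's hinge line runs along the box's x axis at its +y side; the fastener stands near its -y side. The shut cover's slot also lies along x.
- bore0 (a point): Centre of the mouth (deck level) of the -x fuse bore: round, 26 mm wide, 50 mm deep, vertical, mouth chamfered 3 mm. At (-35, 0, 85) mm in the box's frame.
- bore1 (a point): Centre of the mouth of the +x fuse bore, same as bore0, at (35, 0, 85) mm in the box's frame.
- fuse_a_mid (a point): Centre of a thick fuse: white ceramic cylinder with steel end caps, 22 mm in diameter, 58 mm tall, about 50 g, standing upright on the bench. Fully home in a bore it stands 8 mm proud of the deck. Either thick fuse may go into either bore.
- fuse_b_mid (a point): Centre of the other thick fuse, same as fuse_a.
- thin_fuse_mid (a point): Centre of the thin fuse, same look but 14 mm in diameter and 51 mm tall, standing upright; not to be used or moved.
- wing (a point): Centre of the steel wing of the quarter-turn fastener: an upright flat bar 32 mm long (this point's x), 8 mm thick (its y), 22 mm high (z), on a 9 mm round stud at (0, -60) mm in the box's frame. The wing's lower edge is 23 mm and its top 45 mm above the deck; the deck around it is free.
- fastener (a joint): Angle of the wing in rad, about the vertical, counter-clockwise from above positive; 0 = wing along the box's x axis, lined up with the cover's slot. Limits -1.6 and 1.6; it starts turned by about +0.7 to +1.35, turns with light friction (0.04 N m) and stays where it is left. The cover cannot pass over a wing that is turned.
- cover (a joint): Opening angle of the cover in rad: 0 = shut flat, 1.75 = open stop, leaning out just beyond upright on the box's +y side. A hinge spring always pushes it open; it starts fully open. The cover is an aluminium panel 4 mm thick, 150 mm wide along the hinge, reaching 180 mm from the hinge axis (at half its thickness), with an 18 mm skirt on its inner side.
- hinge_mid (a point): Middle of the cover's hinge axis, fixed to the box at (0, 90, 105) mm in its frame; the axis runs along the box's x.
- cover_pad (a point): Point on the cover's outer face to press on: middle of its width, 120 mm from the hinge axis; z = outward normal (up when shut), -y = away from the hinge. Shut, it lies 107 mm above the bench. Holding the cover just shut here takes about 3 N against the spring (less when more open); about 10 N presses it firmly home (its seal then gives 1 to 2 mm).
- cover_slot (a point): Centre of the oblong slot in the cover, on its outer face 150 mm from the hinge axis: 44 mm (point x, along the hinge) by 18 mm. Shut, the lined-up wing stands 23 mm out of it.
- dish: Bystander: square clear glass dish with two blue stripes, about 150 mm wide, 33 mm high. Origin: centre of its underside.
- jar: Bystander: closed jar, 64 mm wide, 90 mm high. Origin: centre of its underside.
- tape: Bystander: roll of clear tape lying flat, 84 mm wide, 24 mm high. Origin: centre of its underside.
- screwdriver: Bystander: screwdriver lying on the bench, its x axis along its length.
- wrench: Bystander: wrench lying on the bench, its x axis along its length.
- carton: Bystander: small cardboard box 110 x 80 x 60 mm. Origin: centre of its underside.

How it is judged:
By the outcome, as a careful person would: the job done as asked, in the order asked, and still so for the second after the job is handed in, while the arm keeps its last pose, push and grip.
It also fails if it takes over 72 s, if anything falls off the work surface, if the arm or the gripper's body presses on something with over 40 N, if the wrist force passes 120 N, or if a joint passes its speed limit or range.

## Working session

There is one attempt and no reset: what is moved stays moved. The work goes in short steps, Python scripts to look and compute and a shell command to move; the robot and the scene stay as the last step left them, time stands still between calls to the robot, and variables do not carry over. Pictures are saved under pics/ and viewed, about 8 in all and at most 12, crops included, and the job is handed in when it is done.

```bash
mkdir -p pics; ls; python3 - <<'E'
from rig import manip
import cv2,numpy as np
s=manip.sense();print({k:np.round(v,3) for k,v in s.items()})
for n in("scene","side","wrist"):
    d=manip.snapshot(n);cv2.imwrite(f"pics/{n}0.png",d["pixels"][...,::-1]);print(n,{k:np.round(v,4) for k,v in d.items() if k!="pixels"})
    np.save(f"pics/{n}0.npy",d,allow_pickle=True)
E
```

```text
pics
{'time_s': np.float64(0.0), 'joint_positions': array([-0.121,  0.277,  1.506,  0.   ,  1.361, -0.121]), 'qvel': array([ 0.001,  0.   , -0.001, -0.   , -0.001, -0.001]), 'joint_torque': array([ 1.0000e-03, -4.1677e+01, -2.4581e+01, -0.0000e+00,  1.1000e-02,
        0.0000e+00]), 'tool_pos': array([0.574, 0.   , 0.23 ]), 'eef_rot': array([-0.001,  0.707,  0.707, -0.001]), 'ft_force': array([ 0.381, -0.506, -0.155]), 'ft_torque': array([-0.037,  0.003,  0.028]), 'finger_gap': np.float64(0.998)}
scene {'fov_y': np.float64(53.7745), 'cx': np.float64(324.1282), 'cy': np.float64(201.7258), 'extrinsics': array([[-0.4055,  0.914 , -0.0144,  0.234 ],
       [-0.7666, -0.3315,  0.5499,  0.3891],
       [ 0.4978,  0.234 ,  0.8351, -1.4475],
       [ 0.    ,  0.    ,  0.    ,  1.    ]])}
side {'fov_y': np.float64(57.1326), 'cx': np.float64(318.9879), 'cy': np.float64(206.9231), 'extrinsics': array([[ 0.8078, -0.5892,  0.0188, -0.4576],
       [ 0.283 ,  0.4155,  0.8644, -0.2419],
       [-0.5171, -0.693 ,  0.5024, -0.8272],
       [ 0.    ,  0.    ,  0.    ,  1.    ]])}
wrist {'fov_y': np.float64(65.7065), 'cx': np.float64(319.2071), 'cy': np.float64(196.1718), 'T_tool_cam': array([[-1.000e-04,  9.519e-01,  3.065e-01,  7.910e-02],
       [ 1.000e+00, -0.000e+00,  4.000e-04, -5.000e-04],
       [ 4.000e-04,  3.065e-01, -9.519e-01, -1.416e-01],
       [ 0.000e+00,  0.000e+00,  0.000e+00,  1.000e+00]])}
```

View pics/scene0.png

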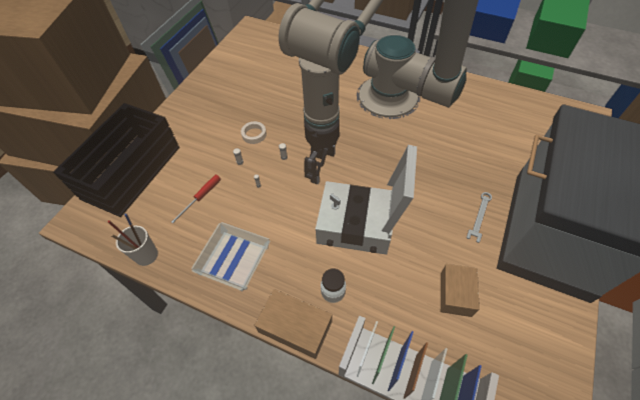

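View pics/side0.png

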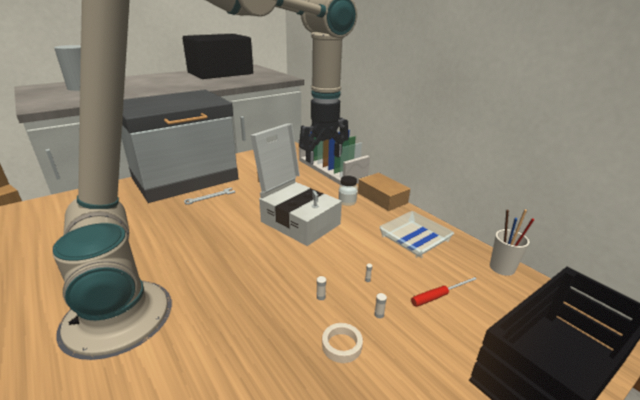

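View pics/wrist0.png

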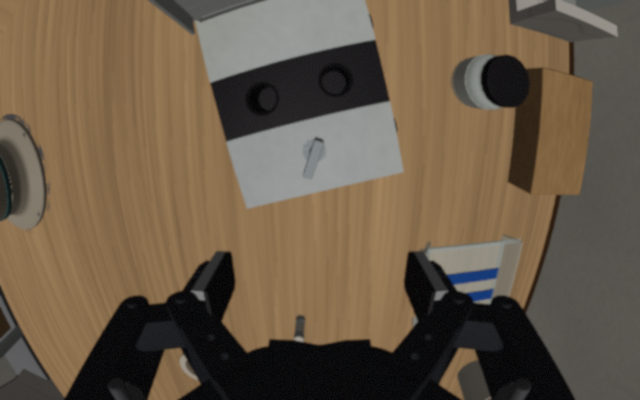

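Scene shows box at (355,215), thick fuses (238,156), (283,151), thin (257,181). Side shows thick (321,288), (380,305) and thin (368,272). Wrist shows bores at (264,98), (335,80), wing at (314,157).

```bash
cat > h.py <<'E'
from rig import manip
import numpy as np,cv2
from scipy.spatial.transform import Rotation as R
def snap(n,name=None):
    s=manip.sense();d=manip.snapshot(n);d["s"]=s
    if name: cv2.imwrite(f"pics/{name}.png",d["pixels"][...,::-1]);np.save(f"pics/{name}.npy",d,allow_pickle=True)
    return d
def Rt(s): q=s["eef_rot"];return R.from_quat([q[1],q[2],q[3],q[0]])
def ray(d,u,v,s=None):
    f=200/np.tan(np.radians(d["fov_y"]/2));x=u-d["cx"];y=v-d["cy"]
    if "T_tool_cam" in d:
        s=s or d["s"];r=np.hypot(x,y);t=r/f;k=np.sin(t)/max(r,1e-9)
        c=np.array([x*k,-y*k,-np.cos(t)]);T=np.eye(4);T[:3,:3]=Rt(s).as_matrix();T[:3,3]=s["tool_pos"];T=T@d["T_tool_cam"]
    else:
        c=np.array([x/f,-y/f,-1]);T=np.linalg.inv(d["extrinsics"])
    return T[:3,3],T[:3,:3]@c/np.linalg.norm(c)
def onz(d,u,v,z,s=None):
    o,r=ray(d,u,v,s);return o+r*(z-o[2])/r[2]
def tri(a,b):
    A=0;B=0
    for o,r in(a,b): P=np.eye(3)-np.outer(r,r);A=A+P;B=B+P@o
    return np.linalg.solve(A,B)
E
python3 - <<'E'
from h import *
L=lambda n:np.load(f"pics/{n}0.npy",allow_pickle=True).item()
sc,si,w=L("scene"),L("side"),L("wrist");s=manip.sense()
np.set_printoptions(precision=4,suppress=True)
for n,a,b in(("f1",(238,156),(380,305)),("f2",(283,151),(321,288)),("thin",(257,181),(368,272))):
    print(n,tri(ray(sc,*a),ray(si,*b)),onz(sc,*a,.029),onz(si,*b,.029))
b0=onz(w,264,98,.085,s);b1=onz(w,335,80,.085,s);print("bores",b0,b1,np.linalg.norm(b1-b0))
print("corners",[onz(w,u,v,.085,s) for u,v in((247,208),(403,170))])
print("wing",onz(w,319,140,.130,s),onz(w,309,172,.130,s))
print("dish/jar",onz(sc,230,257,.01),onz(sc,332,285,.04),"tape",onz(sc,253,131,.02))
# zoom fuses both views
A=cv2.resize(sc["pixels"][115:205,205:315],None,fx=5,fy=5);B=cv2.resize(si["pixels"][255:335,300:400],None,fx=4.5,fy=4.5)
h=max(A.shape[0],B.shape[0])
E
```

```text
f1 [ 0.486  -0.3416  0.0296] [ 0.4853 -0.3416  0.029 ] [ 0.4868 -0.3416  0.029 ]
f2 [ 0.4103 -0.2196  0.0285] [ 0.4098 -0.2187  0.029 ] [ 0.4105 -0.2209  0.029 ]
thin [ 0.5457 -0.2388  0.025 ] [ 0.5482 -0.2369  0.029 ] [ 0.5421 -0.242   0.029 ]
bores [0.5229 0.0817 0.085 ] [0.5882 0.0975 0.085 ] 0.06711621073257974
corners [array([ 0.5012, -0.0259,  0.085 ]), array([0.6554, 0.0135, 0.085 ])]
wing [0.5737 0.0474 0.13  ] [0.5657 0.0215 0.13  ]
dish/jar [ 0.7945 -0.1873  0.01  ] [0.7673 0.1071 0.04  ] tape [ 0.3645 -0.3569  0.02  ]
```

```bash
python3 -m creep '[{"gripper":70,"tx":-1.64,"ty":-2.2,"tz":-0.8,"rz":-0.1325},{"tx":-1.64,"ty":-2.2,"tz":-0.8,"rz":-0.1325},{"tx":-1.64,"ty":-2.2,"tz":-0.8,"rz":-0.1325},{"tx":-1.64,"ty":-2.2,"tz":-0.8,"rz":-0.1325},{"tx":-1.64,"ty":-2.2,"tz":-0.8,"rz":-0.1325}]' 40
python3 -m creep '[{"tx":-1.64,"ty":-2.2,"tz":-0.8,"rz":-0.1325},{"tx":-1.64,"ty":-2.2,"tz":-0.8,"rz":-0.1325},{"tx":-1.64,"ty":-2.2,"tz":-0.8,"rz":-0.1325},{"tx":-1.64,"ty":-2.2,"tz":-0.8,"rz":-0.1325},{"tx":-1.64,"ty":-2.2,"tz":-0.8,"rz":-0.1325}]'
cat > look.py <<'E'
import sys
from h import *
np.set_printoptions(precision=4,suppress=True)
d=snap("wrist",sys.argv[1]);s=d["s"];print(s["time_s"],s["tool_pos"],Rt(s).as_matrix()[:,0],s["finger_gap"],s["ft_force"])
E
python3 look.py w1
```

```text
0.15 [0.5746 0.     0.2306] [0.     1.     0.0002] 0.9969773818540025 [-0.6551  0.3023  0.6901]schema error: expected keys gripper, tx, ty, tz, rx, ry, rz
schema error: expected keys gripper, tx, ty, tz, rx, ry, rz
```

View pics/w1.png

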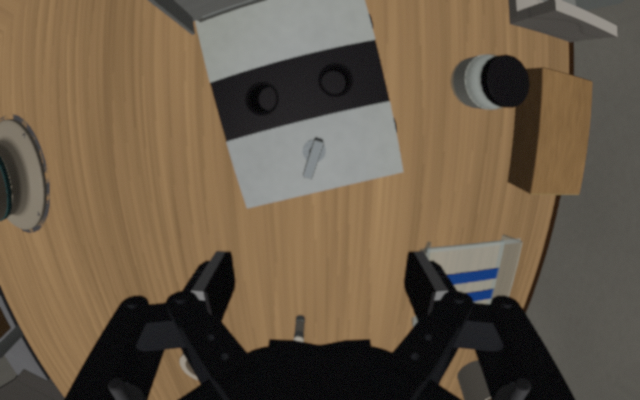

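```bash
python3 -m creep '[{"gripper":70,"tx":-1.64,"ty":-2.2,"tz":-0.8,"rx":0,"ry":0,"rz":-0.1325},{"gripper":70,"tx":-1.64,"ty":-2.2,"tz":-0.8,"rx":0,"ry":0,"rz":-0.1325},{"gripper":70,"tx":-1.64,"ty":-2.2,"tz":-0.8,"rx":0,"ry":0,"rz":-0.1325},{"gripper":70,"tx":-1.64,"ty":-2.2,"tz":-0.8,"rx":0,"ry":0,"rz":-0.1325},{"gripper":70,"tx":-1.64,"ty":-2.2,"tz":-0.8,"rx":0,"ry":0,"rz":-0.1325}]' 40
python3 -m creep '[{"gripper":70,"tx":-1.64,"ty":-2.2,"tz":-0.8,"rx":0,"ry":0,"rz":-0.1325},{"gripper":70,"tx":-1.64,"ty":-2.2,"tz":-0.8,"rx":0,"ry":0,"rz":-0.1325},{"gripper":70,"tx":-1.64,"ty":-2.2,"tz":-0.8,"rx":0,"ry":0,"rz":-0.1325},{"gripper":70,"tx":-1.64,"ty":-2.2,"tz":-0.8,"rx":0,"ry":0,"rz":-0.1325},{"gripper":70,"tx":-1.64,"ty":-2.2,"tz":-0.8,"rx":0,"ry":0,"rz":-0.1325}]'
python3 look.py w2
```

```text
time_s: 0.7
tool_pos: [0.4922, -0.1107, 0.1909]
eef_rot: [0.0, 0.9, 0.436, -0.0]
ft_force: [-0.2, -0.6, -0.2]
finger_gap: 0.7
time_s: 1.2
tool_pos: [0.4102, -0.2208, 0.151]
eef_rot: [0.0, 0.993, 0.12, 0.0]
ft_force: [-0.3, -0.6, -0.2]
finger_gap: 0.701
1.2 [ 0.4102 -0.2208  0.151 ] [0.9712 0.2381 0.    ] 0.7005180936301681 [-0.302  -0.5811 -0.2037]
```

View pics/w2.png

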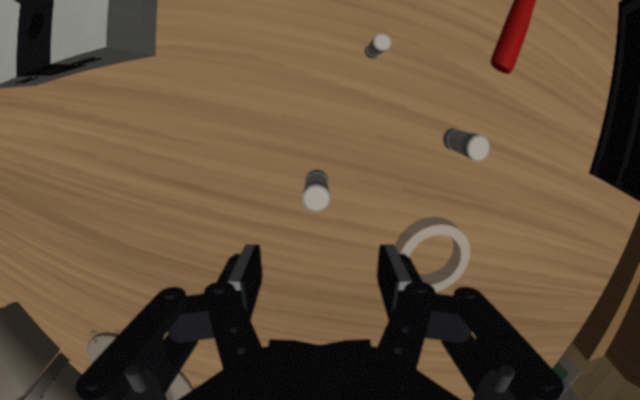

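Wrist view shows tops of f2 (316,198), f1 (478,148), thin (382,43).

```bash
python3 - <<'E'
from h import *
d=np.load("pics/w2.npy",allow_pickle=True).item()
g=d["pixels"].astype(int);m=((g.min(2)>150)).astype(np.uint8)
for u,v,z in((316,198,.058),(478,148,.058),(382,43,.051)):
    w=m[v-18:v+18,u-18:u+18].copy();n,l,st,c=cv2.connectedComponentsWithStats(w);k=1+np.argmax(st[1:,4]);p=c[k]+[u-18,v-18];print(p,st[k],onz(d,*p,z))
E
```

```text
Traceback (most recent call last):
ValueError: attempt to get argmax of an empty sequence
```

```bash
python3 - <<'E'
from h import *
d=np.load("pics/w2.npy",allow_pickle=True).item()
g=cv2.cvtColor(d["pixels"],cv2.COLOR_RGB2HSV)
for u,v,z in((316,198,.058),(478,148,.058),(382,43,.051)):
    w=g[v-18:v+18,u-18:u+18];print(g[v,u],d["pixels"][v,u])
    w=((w[...,1]<45)&(w[...,2]>g[v,u,2]*.85)).astype(np.uint8);n,l,st,c=cv2.connectedComponentsWithStats(w);k=l[18,18];p=c[k]+[u-18,v-18];print(p,st[k],onz(d,*p,z))
E
```

```text
[ 19  27 162] [162 156 145]
[316.15447154 198.40853659] [  6   7  26  24 492] [ 0.41016592 -0.21759798  0.058     ]
[ 21  25 161] [161 156 145]
[478.68489583 148.0078125 ] [  9   6  20  25 384] [ 0.4853954  -0.33896365  0.058     ]
[ 18  27 162] [162 155 145]
[382.55384615  41.36923077] [ 11   9  16  16 195] [ 0.54392523 -0.23766786  0.051     ]
```

```bash
python3 -m creep '[{"gripper":70,"tx":0,"ty":0.2,"tz":-3,"rx":0,"ry":0,"rz":0},{"gripper":70,"tx":0,"ty":0.1,"tz":-3,"rx":0,"ry":0,"rz":0},{"gripper":70,"tx":0,"ty":0,"tz":-3,"rx":0,"ry":0,"rz":0},{"gripper":70,"tx":0,"ty":0,"tz":-1.9,"rx":0,"ry":0,"rz":0},{"gripper":70,"tx":0,"ty":0,"tz":-1,"rx":0,"ry":0,"rz":0}]' 40
python3 -m creep '[{"gripper":0,"tx":0,"ty":0,"tz":0,"rx":0,"ry":0,"rz":0},{"gripper":0,"tx":0,"ty":0,"tz":0,"rx":0,"ry":0,"rz":0},{"gripper":0,"tx":0,"ty":0,"tz":0,"rx":0,"ry":0,"rz":0},{"gripper":0,"tx":0,"ty":0,"tz":0,"rx":0,"ry":0,"rz":0},{"gripper":0,"tx":0,"ty":0,"tz":0,"rx":0,"ry":0,"rz":0}]' 40
```

```text
time_s: 1.75
tool_pos: [0.4101, -0.2162, 0.0307]
eef_rot: [-0.001, 0.992, 0.123, -0.001]
ft_force: [-0.1, 0.7, 0.3]
finger_gap: 0.698
time_s: 2.25
tool_pos: [0.4119, -0.2176, 0.0334]
eef_rot: [0.001, 0.992, 0.123, 0.001]
ft_force: [-0.2, 0.4, 6.3]
finger_gap: 0.23
```

```bash
python3 -m creep '[{"gripper":0,"tx":0,"ty":0,"tz":3,"rx":0,"ry":0,"rz":0},{"gripper":0,"tx":0,"ty":0,"tz":4.5,"rx":0,"ry":0,"rz":0},{"gripper":0,"tx":0.7,"ty":1.3,"tz":4.5,"rx":0,"ry":0,"rz":0},{"gripper":0,"tx":1.4,"ty":2.6,"tz":3,"rx":0,"ry":0,"rz":0},{"gripper":0,"tx":1.4,"ty":2.6,"tz":0.5,"rx":0,"ry":0,"rz":0}]'
python3 -m creep '[{"gripper":0,"tx":1.9,"ty":3.4,"tz":0,"rx":0,"ry":0,"rz":0},{"gripper":0,"tx":1.9,"ty":3.4,"tz":0,"rx":0,"ry":0,"rz":0},{"gripper":0,"tx":1.9,"ty":3.4,"tz":0,"rx":0,"ry":0,"rz":0},{"gripper":0,"tx":1.9,"ty":3.4,"tz":0,"rx":0,"ry":0,"rz":0},{"gripper":0,"tx":1.9,"ty":3.4,"tz":0,"rx":0,"ry":0,"rz":0}]'
python3 look.py w3
```

```text
time_s: 2.75
tool_pos: [0.4486, -0.1528, 0.1919]
eef_rot: [0.003, 0.993, 0.122, 0.004]
ft_force: [0.2, -0.6, -0.7]
finger_gap: 0.224
time_s: 3.25
tool_pos: [0.5413, 0.0195, 0.1874]
eef_rot: [0.0, 0.992, 0.123, 0.0]
ft_force: [0.6, -0.8, -0.6]
finger_gap: 0.226
3.25 [0.5413 0.0195 0.1874] [0.9699 0.2436 0.    ] 0.22588901291813934 [ 0.599  -0.7858 -0.614 ]
```

View pics/w3.png

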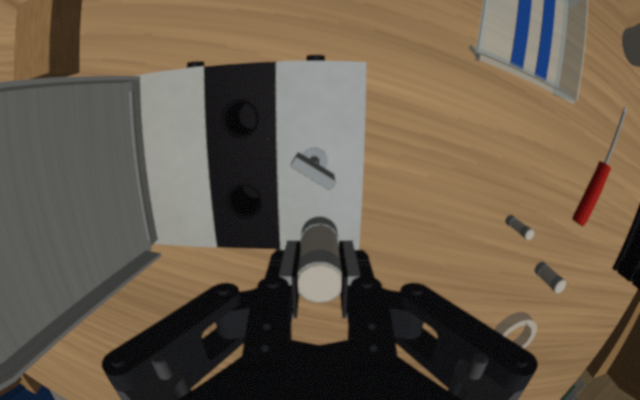

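Bores at (242,118) (bore1) and (246,200) (bore0); wing about (314,170); fuse held well.

```bash
python3 - <<'E'
from h import *
np.set_printoptions(precision=4,suppress=True)
d=np.load("pics/w3.npy",allow_pickle=True).item()
g=cv2.cvtColor(d["pixels"],cv2.COLOR_RGB2GRAY)
P=[]
for u,v in((246,200),(242,118)):
    w=g[v-28:v+28,u-28:u+28];w=cv2.GaussianBlur(w,(3,3),0);t=np.median(w[:, :])
    m=(w<t*.75).astype(np.uint8);n,l,st,c=cv2.connectedComponentsWithStats(m);k=1+np.argmax(st[1:,4]);x,y=st[k,:2]+st[k,2:4]/2+[u-28,v-28]
    p=onz(d,x,y,.085);P.append(p);print(t,(x,y),st[k],p)
print(np.linalg.norm(P[1]-P[0]),np.arctan2(*(P[1]-P[0])[[1,0]]))
a,b=onz(d,366,62,.085),onz(d,360,248,.085);print("edge",a,b,np.arctan2(*(a-b)[[1,0]]),np.linalg.norm(a-b))
ax=np.array([a-b])[0];ax/=np.linalg.norm(ax);ay=np.array([-ax[1],ax[0],0]);c=(a+b)/2+.1*ay;print("centre",c,"bores",c-.035*ax,c+.035*ax)
# bore pictures, saved only
cv2.imwrite("pics/crop3.png",np.hstack([cv2.resize(d["pixels"][90:230,200:380,::-1],None,fx=4,fy=4,interpolation=cv2.INTER_CUBIC)]))
E
```

```text
22.0 (np.float64(244.5), np.float64(201.5)) [ 10  13  33  33 709] [0.5207 0.0804 0.085 ]
23.0 (np.float64(239.0), np.float64(119.0)) [  8  10  34  38 679] [0.5879 0.0979 0.085 ]
0.06949120233916638 0.25451125050111345
edge [0.6555 0.0114 0.085 ] [ 0.5026 -0.027   0.085 ] 0.2460858622224764 0.15766288786196103
centre [0.5547 0.0892 0.085 ] bores [0.5207 0.0807 0.085 ] [0.5886 0.0977 0.085 ]
```

View pics/crop3.png

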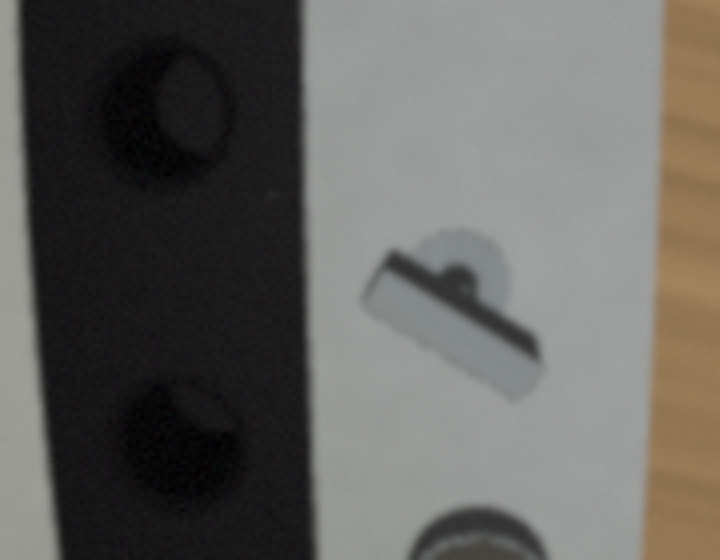

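```bash
python3 -m creep '[{"gripper":0,"tx":1.6,"ty":2.6,"tz":0,"rx":0,"ry":0,"rz":0},{"gripper":0,"tx":1.6,"ty":2.6,"tz":0,"rx":0,"ry":0,"rz":0},{"gripper":0,"tx":1.6,"ty":2.6,"tz":-1,"rx":0,"ry":0,"rz":0},{"gripper":0,"tx":0,"ty":0,"tz":-2.5,"rx":0,"ry":0,"rz":0},{"gripper":0,"tx":0,"ty":0,"tz":-2,"rx":0,"ry":0,"rz":0}]'
python3 -c "
from h import *
d=np.load('pics/w3.npy',allow_pickle=True).item()
a,b=onz(d,293.75,160.75,.130),onz(d,332.5,185.5,.130);print(a,b,(a+b)/2,np.linalg.norm(a-b),np.arctan2(*(a-b)[[1,0]]))"
```

```text
time_s: 3.8
tool_pos: [0.589, 0.0968, 0.1313]
eef_rot: [0.0, 0.992, 0.123, -0.0]
ft_force: [-0.4, 0.1, -0.1]
finger_gap: 0.229
[0.57437684 0.04565289 0.13      ] [0.56421269 0.01673819 0.13      ] [0.56929477 0.03119554 0.13      ] 0.03064914362957559 1.2327666138085882
```

```bash
python3 -m creep '[{"gripper":0,"tx":0.1,"ty":0.1,"tz":-0.7,"rx":0,"ry":0,"rz":0},{"gripper":0,"tx":0,"ty":0,"tz":-0.8,"rx":0,"ry":0,"rz":0},{"gripper":0,"tx":0,"ty":0,"tz":-1,"rx":0,"ry":0,"rz":0},{"gripper":0,"tx":0,"ty":0,"tz":-1,"rx":0,"ry":0,"rz":0},{"gripper":0,"tx":0,"ty":0,"tz":-0.3,"rx":0,"ry":0,"rz":0}]'
```

```text
time_s: 4.3
tool_pos: [0.5894, 0.0967, 0.0934]
eef_rot: [0.0, 0.992, 0.122, -0.001]
ft_force: [0.0, 0.2, -1.3]
finger_gap: 0.231
```

```bash
python3 -m creep '[{"gripper":50,"tx":0,"ty":0,"tz":0,"rx":0,"ry":0,"rz":0},{"gripper":50,"tx":0,"ty":0,"tz":0,"rx":0,"ry":0,"rz":0},{"gripper":50,"tx":0,"ty":0,"tz":1,"rx":0,"ry":0,"rz":0},{"gripper":50,"tx":0,"ty":0,"tz":3.5,"rx":0,"ry":0,"rz":0},{"gripper":50,"tx":0,"ty":0,"tz":3.5,"rx":0,"ry":0,"rz":0}]'
python3 look.py w4
python3 -m creep '[{"gripper":70,"tx":-1,"ty":-4.2,"tz":0,"rx":0,"ry":0,"rz":0},{"gripper":70,"tx":-1,"ty":-4.2,"tz":0,"rx":0,"ry":0,"rz":0},{"gripper":70,"tx":-1,"ty":-4.2,"tz":0,"rx":0,"ry":0,"rz":0},{"gripper":70,"tx":-1,"ty":-4.2,"tz":0,"rx":0,"ry":0,"rz":0},{"gripper":70,"tx":-1,"ty":-4.2,"tz":0,"rx":0,"ry":0,"rz":0}]'
python3 -m creep '[{"gripper":70,"tx":-1,"ty":-4.2,"tz":0,"rx":0,"ry":0,"rz":0},{"gripper":70,"tx":-1,"ty":-4.2,"tz":0,"rx":0,"ry":0,"rz":0},{"gripper":70,"tx":-1,"ty":-4.2,"tz":0,"rx":0,"ry":0,"rz":0},{"gripper":70,"tx":-1,"ty":-4.2,"tz":0,"rx":0,"ry":0,"rz":0},{"gripper":70,"tx":-1,"ty":-4.2,"tz":-2,"rx":0,"ry":0,"rz":0}]'
```

```text
time_s: 4.8
tool_pos: [0.5898, 0.097, 0.1757]
eef_rot: [0.0, 0.992, 0.123, -0.0]
ft_force: [0.7, 1.0, 1.3]
finger_gap: 0.501
4.8 [0.5898 0.097  0.1757] [ 0.9699  0.2433 -0.0006] 0.5011136500092563 [0.6735 1.0052 1.3334]
time_s: 5.35
tool_pos: [0.54, -0.1146, 0.1757]
eef_rot: [0.001, 0.992, 0.123, 0.001]
ft_force: [0.9, -0.2, -0.4]
finger_gap: 0.7
time_s: 5.85
tool_pos: [0.4916, -0.3264, 0.1581]
eef_rot: [0.003, 0.992, 0.123, 0.003]
ft_force: [1.3, -1.1, -0.3]
finger_gap: 0.698
```

View pics/w4.png

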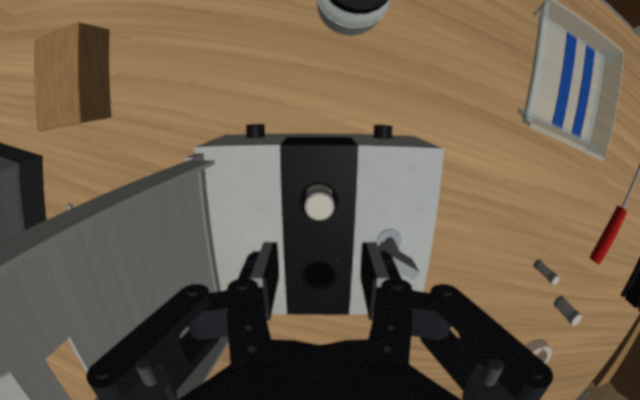

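Fuse dropped into bore1 (cap at (319,204)), bore0 empty at (319,275). Now second fuse.

```bash
python3 -m creep '[{"gripper":70,"tx":-0.6,"ty":-1.2,"tz":-3,"rx":0,"ry":0,"rz":0},{"gripper":70,"tx":0,"ty":0,"tz":-3,"rx":0,"ry":0,"rz":0},{"gripper":70,"tx":0,"ty":0,"tz":-3,"rx":0,"ry":0,"rz":0},{"gripper":70,"tx":0,"ty":0,"tz":-2.2,"rx":0,"ry":0,"rz":0},{"gripper":70,"tx":0,"ty":0,"tz":-1.2,"rx":0,"ry":0,"rz":0}]'
python3 -m creep '[{"gripper":0,"tx":0,"ty":0,"tz":0,"rx":0,"ry":0,"rz":0},{"gripper":0,"tx":0,"ty":0,"tz":0,"rx":0,"ry":0,"rz":0},{"gripper":0,"tx":0,"ty":0,"tz":0,"rx":0,"ry":0,"rz":0},{"gripper":0,"tx":0,"ty":0,"tz":0,"rx":0,"ry":0,"rz":0},{"gripper":0,"tx":0,"ty":0,"tz":0,"rx":0,"ry":0,"rz":0}]' 40
python3 -c "
from h import *
d=np.load('pics/w4.npy',allow_pickle=True).item()
a,b=onz(d,303,204,.093),onz(d,336,204,.093);print(a,b,(a+b)/2,np.linalg.norm(a-b))"
```

```text
time_s: 6.35
tool_pos: [0.4835, -0.3348, 0.0293]
eef_rot: [-0.0, 0.992, 0.122, -0.0]
ft_force: [0.0, 0.8, 0.6]
finger_gap: 0.694
time_s: 6.85
tool_pos: [0.4852, -0.336, 0.032]
eef_rot: [0.001, 0.992, 0.123, 0.001]
ft_force: [0.3, -0.9, 5.8]
finger_gap: 0.231
[0.58612404 0.10956631 0.093     ] [0.59229068 0.08497873 0.093     ] [0.58920736 0.09727252 0.093     ] 0.0253490947067321
```

```bash
python3 -m creep '[{"gripper":0,"tx":0,"ty":0,"tz":3,"rx":0,"ry":0,"rz":0},{"gripper":0,"tx":0,"ty":0,"tz":4.5,"rx":0,"ry":0,"rz":0},{"gripper":0,"tx":0.1,"ty":1.5,"tz":4,"rx":0,"ry":0,"rz":0},{"gripper":0,"tx":0.3,"ty":3.2,"tz":3,"rx":0,"ry":0,"rz":0},{"gripper":0,"tx":0.4,"ty":4.5,"tz":1,"rx":0,"ry":0,"rz":0}]'
python3 -m creep '[{"gripper":0,"tx":0.4,"ty":4.5,"tz":0,"rx":0,"ry":0,"rz":0},{"gripper":0,"tx":0.4,"ty":4.5,"tz":0,"rx":0,"ry":0,"rz":0},{"gripper":0,"tx":0.4,"ty":4.5,"tz":0,"rx":0,"ry":0,"rz":0},{"gripper":0,"tx":0.4,"ty":4.5,"tz":0,"rx":0,"ry":0,"rz":0},{"gripper":0,"tx":0.4,"ty":4.5,"tz":0,"rx":0,"ry":0,"rz":0}]'
python3 - <<'E'
from h import *
np.set_printoptions(precision=4,suppress=True)
d=np.load('pics/w4.npy',allow_pickle=True).item()
g=cv2.cvtColor(d['pixels'],cv2.COLOR_RGB2GRAY)[175:235,289:349];print(g[29,::3]);print(g[::3,30])
m=(g>90).astype(np.uint8);n,l,st,c=cv2.connectedComponentsWithStats(m);k=l[29,30];print(st[k],c[k]);x,y,w,h,a=st[k]
for z in(.085,.093,.100,.11,.12):print(z,np.linalg.norm(onz(d,289+x,204,z)-onz(d,289+x+w,204,z)))
E
```

```text
time_s: 7.35
tool_pos: [0.4939, -0.2447, 0.1892]
eef_rot: [0.003, 0.993, 0.121, 0.003]
ft_force: [1.7, 1.2, -1.4]
finger_gap: 0.233
time_s: 7.85
tool_pos: [0.5115, -0.0161, 0.1855]
eef_rot: [-0.0, 0.992, 0.123, 0.0]
ft_force: [0.8, 0.1, -1.2]
finger_gap: 0.23
[ 28  26  30  26  19  65 155 172 172 172 173 173 174 174 164  75  22  34
  39  35]
[ 34  37  30  45  67  56 121 170 173 172 172 172 172 171 168  90  28  28
  28  26]
[ 16  17  29  29 652] [30.0521 30.934 ]
0.085 0.02306610591465271
0.093 0.02227163127308502
0.1 0.02157646596171331
0.11 0.020583372659753664
0.12 0.01959027935779405
```

```bash
python3 -m creep '[{"gripper":0,"tx":0.3,"ty":3.3,"tz":0,"rx":0,"ry":0,"rz":0},{"gripper":0,"tx":0.3,"ty":3.2,"tz":0,"rx":0,"ry":0,"rz":0},{"gripper":0,"tx":0.3,"ty":3.2,"tz":-1,"rx":0,"ry":0,"rz":0},{"gripper":0,"tx":0,"ty":0,"tz":-2.5,"rx":0,"ry":0,"rz":0},{"gripper":0,"tx":0,"ty":0,"tz":-2,"rx":0,"ry":0,"rz":0}]'
```

```text
time_s: 8.35
tool_pos: [0.5204, 0.0803, 0.1297]
eef_rot: [-0.0, 0.992, 0.124, -0.0]
ft_force: [0.2, -0.2, -0.6]
finger_gap: 0.233
```

Then insert, release, rise and look.

```bash
python3 -m creep '[{"gripper":0,"tx":0.1,"ty":0,"tz":-0.7,"rx":0,"ry":0,"rz":0},{"gripper":0,"tx":0,"ty":0,"tz":-0.8,"rx":0,"ry":0,"rz":0},{"gripper":0,"tx":0,"ty":0,"tz":-1,"rx":0,"ry":0,"rz":0},{"gripper":0,"tx":0,"ty":0,"tz":-1,"rx":0,"ry":0,"rz":0},{"gripper":0,"tx":0,"ty":0,"tz":-0.2,"rx":0,"ry":0,"rz":0}]'
python3 -m creep '[{"gripper":50,"tx":0,"ty":0,"tz":0,"rx":0,"ry":0,"rz":0},{"gripper":50,"tx":0,"ty":0,"tz":0,"rx":0,"ry":0,"rz":0},{"gripper":50,"tx":0,"ty":0,"tz":1,"rx":0,"ry":0,"rz":0},{"gripper":50,"tx":0,"ty":0,"tz":3.5,"rx":0,"ry":0,"rz":0},{"gripper":50,"tx":0,"ty":0,"tz":3.5,"rx":0,"ry":0,"rz":0}]'
python3 look.py w5
python3 - <<'E'
from h import *
np.set_printoptions(precision=4,suppress=True)
d=np.load('pics/w5.npy',allow_pickle=True).item();g=cv2.cvtColor(d['pixels'],cv2.COLOR_RGB2HSV)
m=((g[...,2]>120)&(g[...,1]<60)).astype(np.uint8);n,l,st,c=cv2.connectedComponentsWithStats(m)
for k in range(1,n):
    x,y,w,h,a=st[k]
    if 300<a<1300:print(st[k],onz(d,*c[k],.093),np.linalg.norm(onz(d,x,c[k][1],.093)-onz(d,x+w,c[k][1],.093)))
E
```

```text
time_s: 8.85
tool_pos: [0.5218, 0.0789, 0.0927]
eef_rot: [-0.0, 0.993, 0.122, -0.0]
ft_force: [0.2, 1.2, -0.1]
finger_gap: 0.227
time_s: 9.35
tool_pos: [0.5217, 0.0788, 0.1745]
eef_rot: [0.0, 0.992, 0.123, -0.001]
ft_force: [1.6, -0.2, 0.5]
finger_gap: 0.499
9.35 [0.5217 0.0788 0.1745] [ 0.97    0.2433 -0.0012] 0.49897293889582944 [ 1.582  -0.2268  0.4937]
[303 100  30  30 707] [0.5868 0.0971 0.093 ] 0.021393836788619967
[ 11 191  33  98 309] [0.3884 0.4116 0.093 ] 0.08233162883666023
[304 192  28  27 595] [0.5203 0.0808 0.093 ] 0.02141207175701223
[529 315  38  38 434] [ 0.4205 -0.2444  0.093 ] 0.08415085793272054
```

```bash
python3 -m creep '[{"gripper":45,"tx":0.7,"ty":-0.7,"tz":0,"rx":0,"ry":0,"rz":0.14},{"gripper":45,"tx":0.7,"ty":-0.7,"tz":0,"rx":0,"ry":0,"rz":0.14},{"gripper":45,"tx":0.7,"ty":-0.7,"tz":0,"rx":0,"ry":0,"rz":0.14},{"gripper":45,"tx":0.7,"ty":-0.7,"tz":0,"rx":0,"ry":0,"rz":0.14},{"gripper":45,"tx":0.7,"ty":-0.7,"tz":0,"rx":0,"ry":0,"rz":0.14}]'
python3 -m creep '[{"gripper":45,"tx":0.7,"ty":-0.7,"tz":0,"rx":0,"ry":0,"rz":0.14},{"gripper":45,"tx":0.6,"ty":-0.6,"tz":0,"rx":0,"ry":0,"rz":0.145},{"gripper":45,"tx":0,"ty":0,"tz":0,"rx":0,"ry":0,"rz":0},{"gripper":45,"tx":0,"ty":0,"tz":0,"rx":0,"ry":0,"rz":0},{"gripper":45,"tx":0,"ty":0,"tz":0,"rx":0,"ry":0,"rz":0}]'
python3 look.py w6
```

```text
time_s: 9.9
tool_pos: [0.5577, 0.0435, 0.1744]
eef_rot: [0.001, 0.889, 0.458, 0.001]
ft_force: [0.5, -0.4, -0.6]
finger_gap: 0.451
time_s: 10.4
tool_pos: [0.5697, 0.0313, 0.1736]
eef_rot: [0.0, 0.817, 0.577, 0.0]
ft_force: [-0.2, -0.0, -0.5]
finger_gap: 0.45
10.4 [0.5697 0.0313 0.1736] [0.3352 0.9421 0.0001] 0.4499816726566437 [-0.1972 -0.0112 -0.4789]
```

View pics/w6.png

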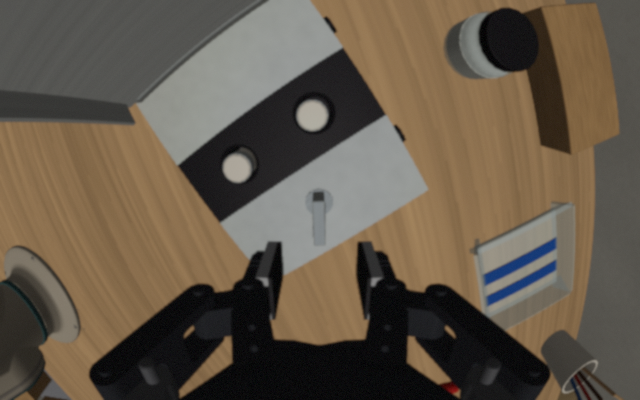

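Wing at (319,220), aligned with the jaws; both fuses seated in the bores.

```bash
python3 -m creep '[{"gripper":45,"tx":0,"ty":0,"tz":-2,"rx":0,"ry":0,"rz":0},{"gripper":45,"tx":0,"ty":0,"tz":-2,"rx":0,"ry":0,"rz":0},{"gripper":45,"tx":0,"ty":0,"tz":-1.4,"rx":0,"ry":0,"rz":0},{"gripper":45,"tx":0,"ty":0,"tz":-0.5,"rx":0,"ry":0,"rz":0},{"gripper":45,"tx":0,"ty":0,"tz":0,"rx":0,"ry":0,"rz":0}]'
python3 -m creep '[{"gripper":0,"tx":0,"ty":0,"tz":0,"rx":0,"ry":0,"rz":0},{"gripper":0,"tx":0,"ty":0,"tz":0,"rx":0,"ry":0,"rz":0},{"gripper":0,"tx":0,"ty":0,"tz":0,"rx":0,"ry":0,"rz":0},{"gripper":0,"tx":0,"ty":0,"tz":0,"rx":0,"ry":0,"rz":0},{"gripper":0,"tx":0,"ty":0,"tz":0,"rx":0,"ry":0,"rz":0}]' 25
```

```text
time_s: 10.95
tool_pos: [0.5694, 0.0312, 0.1138]
eef_rot: [-0.0, 0.817, 0.577, -0.001]
ft_force: [0.5, 1.2, 0.3]
finger_gap: 0.45
time_s: 11.45
tool_pos: [0.5695, 0.0315, 0.1154]
eef_rot: [-0.0, 0.817, 0.577, 0.0]
ft_force: [-2.7, 0.9, 6.0]
finger_gap: 0.081
```

```bash
python3 -m creep '[{"gripper":0,"tx":0,"ty":0,"tz":0,"rx":0,"ry":0,"rz":-0.12},{"gripper":0,"tx":0,"ty":0,"tz":0,"rx":0,"ry":0,"rz":-0.12},{"gripper":0,"tx":0,"ty":0,"tz":0,"rx":0,"ry":0,"rz":-0.12},{"gripper":0,"tx":0,"ty":0,"tz":0,"rx":0,"ry":0,"rz":-0.12},{"gripper":0,"tx":0,"ty":0,"tz":0,"rx":0,"ry":0,"rz":-0.12}]'
python3 -m creep '[{"gripper":0,"tx":0,"ty":0,"tz":0,"rx":0,"ry":0,"rz":-0.12},{"gripper":0,"tx":0,"ty":0,"tz":0,"rx":0,"ry":0,"rz":-0.12},{"gripper":0,"tx":0,"ty":0,"tz":0,"rx":0,"ry":0,"rz":-0.12},{"gripper":0,"tx":0,"ty":0,"tz":0,"rx":0,"ry":0,"rz":-0.025},{"gripper":0,"tx":0,"ty":0,"tz":0,"rx":0,"ry":0,"rz":0}]'
python3 -m creep '[{"gripper":40,"tx":0,"ty":0,"tz":0,"rx":0,"ry":0,"rz":0},{"gripper":40,"tx":0,"ty":0,"tz":0,"rx":0,"ry":0,"rz":0},{"gripper":40,"tx":0,"ty":0,"tz":1,"rx":0,"ry":0,"rz":0},{"gripper":40,"tx":0,"ty":0,"tz":3,"rx":0,"ry":0,"rz":0},{"gripper":40,"tx":0,"ty":0,"tz":3,"rx":0,"ry":0,"rz":0}]'
python3 look.py w7
python3 -c "
import cv2;i=cv2.imread('pics/w7.png');cv2.imwrite('pics/w7c.png',cv2.resize(i[60:300,200:440],None,fx=2.4,fy=2.4,interpolation=cv2.INTER_CUBIC))"
```

```text
time_s: 11.95
tool_pos: [0.5698, 0.0313, 0.1154]
eef_rot: [-0.0, 0.951, 0.308, 0.0]
ft_force: [-3.4, 0.6, 5.4]
finger_gap: 0.084
time_s: 12.45
tool_pos: [0.5698, 0.031, 0.1154]
eef_rot: [0.0, 0.992, 0.122, 0.0]
ft_force: [-3.4, 0.8, 4.5]
finger_gap: 0.087
time_s: 12.95
tool_pos: [0.5699, 0.0309, 0.1851]
eef_rot: [0.0, 0.992, 0.123, -0.001]
ft_force: [1.8, -0.6, 0.8]
finger_gap: 0.402
12.95 [0.5699 0.0309 0.1851] [ 0.97    0.2433 -0.0011] 0.4019718860921108 [ 1.8168 -0.6103  0.827 ]
```

View pics/w7c.png

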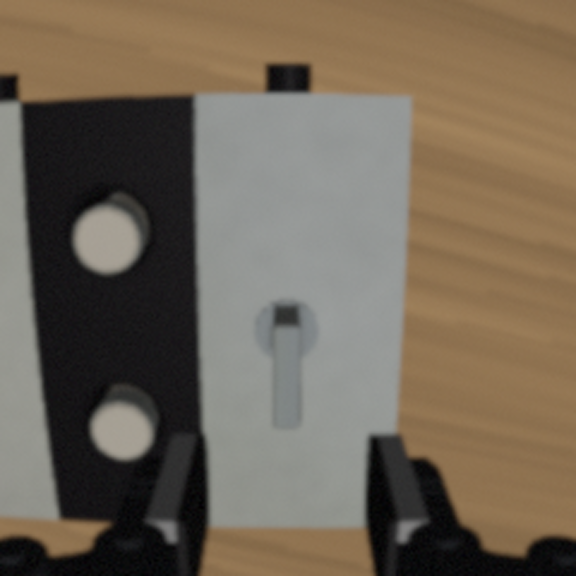

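Wing now lies parallel to the hinge, lined up; both caps seated. Now around behind the cover.

```bash
python3 -m creep '[{"gripper":0,"tx":0,"ty":0,"tz":4.8,"rx":0,"ry":0,"rz":0},{"gripper":0,"tx":0,"ty":0,"tz":4.8,"rx":0,"ry":0,"rz":0},{"gripper":0,"tx":0,"ty":0,"tz":4.8,"rx":0,"ry":0,"rz":0},{"gripper":0,"tx":-0.97,"ty":3.88,"tz":0.5,"rx":0,"ry":0,"rz":0},{"gripper":0,"tx":-0.97,"ty":3.88,"tz":0,"rx":0,"ry":0,"rz":0}]'
python3 -m creep '[{"gripper":0,"tx":-0.97,"ty":3.88,"tz":0,"rx":0,"ry":0,"rz":0},{"gripper":0,"tx":-0.97,"ty":3.88,"tz":0,"rx":0,"ry":0,"rz":0},{"gripper":0,"tx":-0.97,"ty":3.88,"tz":0,"rx":0,"ry":0,"rz":0},{"gripper":0,"tx":-0.97,"ty":3.88,"tz":0,"rx":0,"ry":0,"rz":0},{"gripper":0,"tx":0,"ty":0,"tz":0,"rx":0,"ry":0,"rz":0}]'
```

```text
time_s: 13.5
tool_pos: [0.5521, 0.1086, 0.3367]
eef_rot: [0.0, 0.993, 0.121, 0.003]
ft_force: [-0.1, 0.4, -1.2]
finger_gap: 0.003
time_s: 14.0
tool_pos: [0.5104, 0.2683, 0.3338]
eef_rot: [-0.002, 0.992, 0.125, 0.0]
ft_force: [0.5, -0.2, 0.1]
finger_gap: -0.002
```

```bash
python3 -m creep '[{"gripper":0,"tx":0,"ty":0,"tz":-3.5,"rx":0,"ry":0,"rz":0},{"gripper":0,"tx":0,"ty":0,"tz":-3.5,"rx":0,"ry":0,"rz":0},{"gripper":0,"tx":0,"ty":0,"tz":-3,"rx":0,"ry":0,"rz":0},{"gripper":0,"tx":0.48,"ty":-1.94,"tz":0,"rx":0,"ry":0,"rz":0},{"gripper":0,"tx":0.36,"ty":-1.45,"tz":0,"rx":0,"ry":0,"rz":0}]'
python3 -m creep '[{"gripper":0,"tx":0.24,"ty":-0.97,"tz":0,"rx":0,"ry":0,"rz":0},{"gripper":0,"tx":0.24,"ty":-0.97,"tz":0,"rx":0,"ry":0,"rz":0},{"gripper":0,"tx":0.24,"ty":-0.97,"tz":0,"rx":0,"ry":0,"rz":0},{"gripper":0,"tx":0.24,"ty":-0.97,"tz":0,"rx":0,"ry":0,"rz":0},{"gripper":0,"tx":0.12,"ty":-0.48,"tz":0,"rx":0,"ry":0,"rz":0}]'
python3 - <<'E'
from h import *
d=snap("side","s1");e=snap("scene","c1")
a=cv2.resize(d["pixels"][80:280,200:440],None,fx=1.65,fy=1.65);b=cv2.resize(e["pixels"][110:310,240:480],None,fx=1.65,fy=1.65)
cv2.imwrite("pics/push.png",np.hstack([a,b])[...,::-1])
E
```

```text
time_s: 14.5
tool_pos: [0.5201, 0.2288, 0.2326]
eef_rot: [0.0, 0.992, 0.123, -0.001]
ft_force: [-1.0, 1.1, 0.1]
finger_gap: 0.002
time_s: 15.0
tool_pos: [0.5315, 0.1853, 0.2336]
eef_rot: [0.0, 0.993, 0.122, 0.0]
ft_force: [0.3, 0.5, 0.6]
finger_gap: -0.002
```

View pics/push.png

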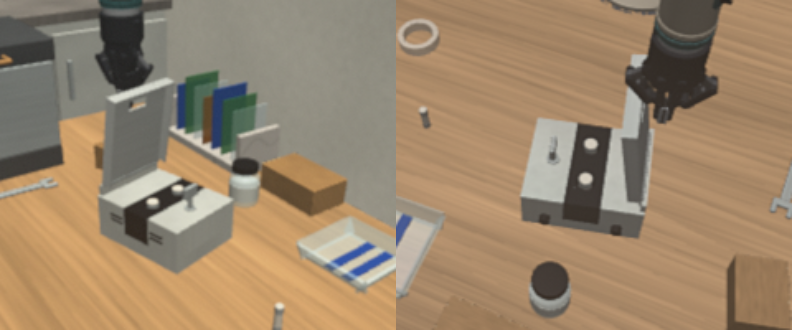

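Cover is pushed to about upright with fingertips behind it, wing lined up and both fuses seated. Follow the arc.

```bash
python3 -m creep '[{"gripper":0,"tx":0.18,"ty":-0.73,"tz":-0.2,"rx":0,"ry":0,"rz":0},{"gripper":0,"tx":0.18,"ty":-0.73,"tz":-0.2,"rx":0,"ry":0,"rz":0},{"gripper":0,"tx":0.26,"ty":-1.02,"tz":-0.28,"rx":0,"ry":0,"rz":0},{"gripper":0,"tx":0.26,"ty":-1.02,"tz":-0.28,"rx":0,"ry":0,"rz":0},{"gripper":0,"tx":0.24,"ty":-0.97,"tz":-0.45,"rx":0,"ry":0,"rz":0}]'
python3 -m creep '[{"gripper":0,"tx":0.24,"ty":-0.97,"tz":-0.45,"rx":0,"ry":0,"rz":0},{"gripper":0,"tx":0.22,"ty":-0.87,"tz":-0.6,"rx":0,"ry":0,"rz":0},{"gripper":0,"tx":0.22,"ty":-0.87,"tz":-0.6,"rx":0,"ry":0,"rz":0},{"gripper":0,"tx":0.19,"ty":-0.78,"tz":-0.75,"rx":0,"ry":0,"rz":0},{"gripper":0,"tx":0.19,"ty":-0.78,"tz":-0.75,"rx":0,"ry":0,"rz":0}]'
python3 -c "
from h import *
snap('side','s2')"
```

```text
time_s: 15.6
tool_pos: [0.5425, 0.1405, 0.2189]
eef_rot: [0.0, 0.992, 0.123, -0.0]
ft_force: [-0.4, -0.2, 1.0]
finger_gap: -0.002
time_s: 16.1
tool_pos: [0.5531, 0.0982, 0.1872]
eef_rot: [0.0, 0.992, 0.123, 0.0]
ft_force: [-0.4, 2.4, 2.1]
finger_gap: -0.002
```

```bash
python3 -m creep '[{"gripper":0,"tx":0.16,"ty":-0.63,"tz":-0.9,"rx":0,"ry":0,"rz":0},{"gripper":0,"tx":0.16,"ty":-0.63,"tz":-0.9,"rx":0,"ry":0,"rz":0},{"gripper":0,"tx":0.12,"ty":-0.49,"tz":-1.0,"rx":0,"ry":0,"rz":0},{"gripper":0,"tx":0.12,"ty":-0.49,"tz":-1.0,"rx":0,"ry":0,"rz":0},{"gripper":0,"tx":0.07,"ty":-0.29,"tz":-1.0,"rx":0,"ry":0,"rz":0}]'
python3 -m creep '[{"gripper":0,"tx":0.07,"ty":-0.29,"tz":-1.0,"rx":0,"ry":0,"rz":0},{"gripper":0,"tx":0.02,"ty":-0.08,"tz":-0.6,"rx":0,"ry":0,"rz":0},{"gripper":0,"tx":0.02,"ty":-0.08,"tz":-0.5,"rx":0,"ry":0,"rz":0},{"gripper":0,"tx":0.02,"ty":-0.04,"tz":-0.4,"rx":0,"ry":0,"rz":0},{"gripper":0,"tx":0.0,"ty":0,"tz":0,"rx":0,"ry":0,"rz":0}]'
```

```text
time_s: 16.65
tool_pos: [0.5595, 0.0729, 0.1388]
eef_rot: [0.0, 0.992, 0.123, 0.0]
ft_force: [0.1, -1.0, 3.0]
finger_gap: 0.003
time_s: 17.15
tool_pos: [0.5603, 0.0686, 0.1143]
eef_rot: [0.0, 0.992, 0.123, -0.0]
ft_force: [0.2, -1.6, 2.9]
finger_gap: -0.002
```

```bash
python3 -m creep '[{"gripper":0,"tx":0,"ty":0,"tz":-0.3,"rx":0,"ry":0,"rz":0},{"gripper":0,"tx":0,"ty":0,"tz":-0.3,"rx":0,"ry":0,"rz":0},{"gripper":0,"tx":0,"ty":0,"tz":-0.15,"rx":0,"ry":0,"rz":0},{"gripper":0,"tx":0,"ty":0,"tz":0,"rx":0,"ry":0,"rz":0},{"gripper":0,"tx":0,"ty":0,"tz":0,"rx":0,"ry":0,"rz":0}]'
```

```text
time_s: 17.65
tool_pos: [0.5604, 0.0686, 0.1073]
eef_rot: [0.0, 0.992, 0.123, 0.0]
ft_force: [-0.3, -1.6, 3.3]
finger_gap: -0.001
```

```bash
python3 -m creep '[{"gripper":0,"tx":0,"ty":0,"tz":-0.1,"rx":0,"ry":0,"rz":0},{"gripper":0,"tx":0,"ty":0,"tz":-0.05,"rx":0,"ry":0,"rz":0},{"gripper":0,"tx":0,"ty":0,"tz":0,"rx":0,"ry":0,"rz":0},{"gripper":0,"tx":0,"ty":0,"tz":0,"rx":0,"ry":0,"rz":0},{"gripper":0,"tx":0,"ty":0,"tz":0,"rx":0,"ry":0,"rz":0}]'
```

```text
time_s: 18.15
tool_pos: [0.5605, 0.0687, 0.1063]
eef_rot: [0.0, 0.992, 0.123, 0.0]
ft_force: [-0.9, -1.8, 5.5]
finger_gap: 0.003
```

```bash
python3 -m creep '[{"gripper":0,"tx":0,"ty":0,"tz":-0.1,"rx":0,"ry":0,"rz":0},{"gripper":0,"tx":0,"ty":0,"tz":-0.05,"rx":0,"ry":0,"rz":0},{"gripper":0,"tx":0,"ty":0,"tz":0,"rx":0,"ry":0,"rz":0},{"gripper":0,"tx":0,"ty":0,"tz":0,"rx":0,"ry":0,"rz":0},{"gripper":0,"tx":0,"ty":0,"tz":0,"rx":0,"ry":0,"rz":0}]'
```

```text
time_s: 18.65
tool_pos: [0.5605, 0.0686, 0.1054]
eef_rot: [0.0, 0.992, 0.123, 0.0]
ft_force: [-1.9, -2.8, 9.7]
finger_gap: -0.001
```

```bash
python3 -m creep '[{"gripper":0,"tx":0,"ty":0,"tz":-0.08,"rx":0,"ry":0,"rz":0},{"gripper":0,"tx":0,"ty":0,"tz":0,"rx":0,"ry":0,"rz":0},{"gripper":0,"tx":0,"ty":0,"tz":0,"rx":0,"ry":0,"rz":0},{"gripper":0,"tx":0,"ty":0,"tz":0,"rx":0,"ry":0,"rz":0},{"gripper":0,"tx":0,"ty":0,"tz":0,"rx":0,"ry":0,"rz":0}]'
python3 - <<'E'
from h import *
d=snap("side","s3");e=snap("wrist","w8")
a=cv2.resize(d["pixels"][130:330,200:440],None,fx=1.65,fy=1.65);b=cv2.resize(e["pixels"][20:320,140:500],None,fx=1.1,fy=1.1)
cv2.imwrite("pics/final.png",np.hstack([a,b])[...,::-1]);print(manip.sense()["ft_force"])
E
```

```text
time_s: 19.15
tool_pos: [0.5605, 0.0687, 0.1049]
eef_rot: [0.0, 0.992, 0.123, 0.0]
ft_force: [-1.9, -2.1, 10.1]
finger_gap: -0.002
[-1.83466661 -2.428789   10.82388304]
```

View pics/final.png

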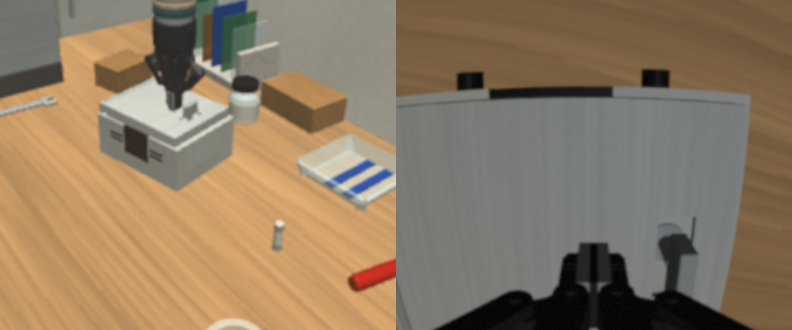

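Cover is shut flat with the wing standing up through the slot, and the thin fuse is untouched. One last nudge, then hand in.

```bash
python3 -m creep '[{"gripper":0,"tx":0,"ty":0,"tz":-0.06,"rx":0,"ry":0,"rz":0},{"gripper":0,"tx":0,"ty":0,"tz":0,"rx":0,"ry":0,"rz":0},{"gripper":0,"tx":0,"ty":0,"tz":0,"rx":0,"ry":0,"rz":0},{"gripper":0,"tx":0,"ty":0,"tz":0,"rx":0,"ry":0,"rz":0},{"gripper":0,"tx":0,"ty":0,"tz":0,"rx":0,"ry":0,"rz":0}]'
python3 -c "
from rig import manip
print(manip.sense()['ft_force']);print(manip.finish_job())"
```

```text
time_s: 19.75
tool_pos: [0.5605, 0.0687, 0.1046]
eef_rot: [0.0, 0.992, 0.123, 0.001]
ft_force: [-3.1, -2.7, 12.6]
finger_gap: 0.001
[-3.10975769 -2.66953291 12.63963124]
the job is handed in; nothing more can be done
None
```

The job is handed in at about 19.8 s of the 72 s allowed. Both thick fuses are in their bores, the wing is lined up with the slot, and the fingers are still holding the cover shut.

- **Fuses:** after each drop, the cap's size and position in the wrist camera matched a fuse fully home, about 8 mm proud of the deck. I did not press on them to confirm.
- **Wing:** I turned it about 0.985 rad with the cover open. The camera then showed it parallel to the hinge.
- **Cover:** it lies flat in the last pictures, with the wing standing up through the slot. The fingertips press at about 12.6 N, the tip about 2.4 mm below the just-shut height given (104.6 mm against 107 mm, more than the 1 to 2 mm quoted for the seal). The press point is about 111 mm from the hinge rather than 120 mm, to keep clear of the slot.
- **Other things on the bench:** I moved nothing else. The last side picture shows the thin fuse still standing, but I did not measure any of these positions again.

No check failed. The last readings also showed small sideways forces on the fingers, about 3 N each way.

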